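# Load the screw carton into its roller lane

## Task

Pick up the small yellow carton of screws and set it down, not dropped, on the upper end of the roller lane with the yellow rails, flat and lengthwise between the rails. Let it go there so that it rolls down by itself and comes to rest against the lane's stop.

Things in the scene. Friction and masses are not known exactly. Their poses are not given: they have to be found in the camera images.
- screw_carton: small closed yellow carton, 48 mm (its x) by 85 mm (its y, long side) by 26 mm high, about 0.2 kg. Origin at the centre of its underside, z up. Lies flat on the bench left of the lanes, long side roughly pointing away from the robot, beside decoys of similar size (cream wax block, brown cork block). Keep the arm clear of the tall steel rack upright at the bench's back edge (x 0.55, y 0.12).
- yellow_lane: fixed roller lane with yellow rails, 0.30 m long, rising 8 degrees (0.14 rad) along its +x to the open upper end, away from the robot; stop plate at the lower end (inner face x = -0.225, 20 mm above the rollers). Origin on the bench under its loading point, z up. Roller tops at z = 0.068 + 0.141 x. A carton let go at the loading point rolls to the stop within 2 s, origin then near x = -0.18.
- yellow_lane_load (a point): loading point of the yellow lane: on the roller tops, on the centre line, near the upper end, 68 mm above the bench: where the middle of the carton's underside goes. Rollers 14 mm thick, 21.5 mm apart, run on to 43 mm past it. Rails 72 mm apart inside, 5 mm thick, only 6 mm higher than the rollers. Axes as the lane's (not tilted).
- blue_lane: a second fixed roller lane of the same build, size and frame but with blue rails and stop, beside the yellow one (which of the two is on the left varies); a round metal wax tin stands at its stop. Not to be used.

How it is judged (in metres and radians):
On the way:
1. the carton is set down upright between the rails on the upper half of the yellow lane (x of screw_carton in the frame of yellow_lane between -0.055 and 0.045 m and y of screw_carton in the frame of yellow_lane between -0.02 and 0.02 m and z of screw_carton in the frame of yellow_lane between 0.05 and 0.09 m and angle between screw_carton's own z axis and vertical below 0.35 rad), for 0.1 s.
At the end, for the whole second after the job is handed in: The yellow carton lies at rest, right way up, on the rollers of the yellow lane between its rails (within 18 mm of the centre line), lengthwise (within 17 degrees) and up against the stop (within about 15 mm) (x of screw_carton in the frame of yellow_lane between -0.2 and -0.168 m and y of screw_carton in the frame of yellow_lane between -0.018 and 0.018 m and z of screw_carton in the frame of yellow_lane between 0.032 and 0.052 m and angle between screw_carton's own z axis and vertical below 0.26 rad and angle between the y axis of screw_carton and the x axis of yellow_lane, either way round below 0.33 rad and linear speed of screw_carton below 0.02 m/s); the robot touches nothing.
It fails at once if the carton is dropped: loose in the air well above the rollers (its underside over 110 mm above the bench) (contact force between anything else and screw_carton below 0.01 N and height (world z) of screw_carton above 0.11 m).
It fails at once if the fingers hold or push the carton at the lower end of the lane instead of letting it roll there (contact force between the fingers and screw_carton above 0.5 N and horizontal distance between screw_carton and yellow_lane below 0.22 m and x of screw_carton in the frame of yellow_lane below -0.115 m and y of screw_carton in the frame of yellow_lane between -0.03 and 0.03 m and z of screw_carton in the frame of yellow_lane below 0.08 m).
It also fails if it takes over 35 s, if anything falls off the work surface, if the arm or the gripper's body presses on something with over 40 N, if the wrist force passes 120 N, or if a joint passes its speed limit or range.

## Robot

A 6-joint arm with a two-finger parallel gripper is mounted at the origin on the work surface; the furniture and walls round the work are solid. World frame = base frame: x ahead of the robot, y to its left, z up, the work surface at z = 0. Lengths are in m, angles in degrees, forces in N, time in s.
With the tool pointing down it reaches from about 0.325 to 0.85 m from the base axis. Payload 15.5 kg.
Tool frame: the origin (TCP) lies midway between the tips of the shut fingers; the grasp point (between the pads) lies 19 mm behind it; z points along the fingers, y is the line along which they close (so a half turn about z gives the same grasp; the last joint's range is limited). The gripper opens to 91 mm and grips with 3 to 60 N. Pads are 32 mm wide; open, the fingers measure 118 mm over their backs; the gripper's body (76 mm by 178 mm) begins 60 mm behind the grasp point.
Start: joints at [63.684, 28.281, 77.091, -0, 74.628, -5.472], TCP at [0.222, 0.584, 0.191] pointing down, gripper open.
Joint ranges: [-166.48, 166.48], [-47.26, 123.95], [12.59, 153.08], [-70.14, 250.14], [6.76, 159.57], [-176.63, 176.63]. Speed limits (degrees/s): [108.29, 108.29, 147.25, 172.46, 172.46, 172.46].

## Interface

Orientations are given as a 3x3 rotation matrix whose columns are the frame's x, y, z axes.
In Python, from bench import ctrl gives the robot as it stands. Calls block until the motion is done:
- ctrl.goto(position, orientation): joint-space move of the TCP to a pose.
- ctrl.move_l(position, vel=0.15, ori=None, contact_N=None): straight line of the TCP; ori=None keeps the orientation; vel is the mean speed in m/s. With contact_N (N) it stops when the force on the tool has changed by that much, and returns True; else False.
- ctrl.movej(angles): joint-space move.
- ctrl.command_gripper(opening): opening from 0.0 (shut) to 1.0 (fully open); the grip force is fixed at half the most; returns when the fingers have stopped.
- ctrl.sleep(seconds).
- ctrl.ik(position, orientation): joint angles nearest the present ones, or None.
- ctrl.read_camera(name): name is "scene" or "top" or "wrist"; returns the picture (480x640x3 uint8, blue, green, red); there is no depth.
- ctrl.camera_params(name): a dict with "fx", "fy", "cx", "cy" (pixels), "D" ([k1, k2, p1, p2, k3] as OpenCV has them; the pictures are not rectified), "pose" (4x4, takes a point from camera to world coordinates); the wrist camera has in their place "T_tool_cam" (4x4, takes a point from camera to tool coordinates, whose origin is the TCP and whose axes are the flange's). Camera axes: x right, y up, looking along -z (the intrinsics and any distortion apply to the point x, -y, -z); pixel columns grow to the right and rows downward; lengths in m; the calibration is good to about 2 mm. A picture is of the moment at which its call begins: read the wrist's pose just before it. camera_params takes no time and is no camera call.
A pose or a line that the arm cannot do raises ctrl.MotionError and nothing moves.
- ctrl.sign_off(): hands the job in; it is judged then, once.
Readings, each from a call of its own:
- ctrl.current_t(): time.
- ctrl.current_q(): joint angles.
- ctrl.current_dq(): joint speeds.
- ctrl.current_effort(): joint torques, N m.
- ctrl.current_tool_pos(): TCP position.
- ctrl.current_eef_rot(): TCP orientation.
- ctrl.current_contact_force(): force on the tool from outside, world axes, zero at the start.
- ctrl.current_wrist_torque(): the same for the moment, N m.
- ctrl.current_grip_width(): opening from 0.0 (shut) to 1.0 (fully open).
- ctrl.current_grasp_force(): force on a finger pad.
Only numpy, scipy, OpenCV 4.12 (cv2) and the standard library are available. Lean on these libraries where they do the work, as an engineer would, in place of code of your own. Each camera call takes 0.05 s, during which the arm holds its last target. There are 200 camera calls.

## Working session

There is one attempt and no reset: what is moved stays moved. The work goes in short steps, each a Python script; the robot and the scene stay as the last script left them, time stands still between calls to the robot, and variables do not carry over. Pictures are saved under pics/ and viewed, at most 10 in all, crops included, and the job is handed in when it is done.

```bash
mkdir -p pics; ls; python3 - <<'E'
from bench import ctrl
import cv2
for n in ("top","scene"):
    cv2.imwrite(f"pics/{n}0.png",ctrl.read_camera(n)); p=ctrl.camera_params(n); print(n,p)
E
```

```text
bench.py
pics
top {'fx': 624.5713514532586, 'fy': 624.5713514532586, 'cx': 319.11391353983225, 'cy': 243.81247973752147, 'D': array([-0.16862866,  0.        ,  0.        ,  0.        ,  0.        ]), 'pose': array([[-2.22538085e-03,  9.83356485e-01, -1.81672979e-01,
         2.26727511e-01],
       [-9.99936839e-01, -1.86780295e-04,  1.12376022e-02,
        -3.20782565e-02],
       [ 1.10166361e-02,  1.81686512e-01,  9.83294790e-01,
         1.04702933e+00],
       [ 0.00000000e+00,  0.00000000e+00,  0.00000000e+00,
         1.00000000e+00]])}
scene {'fx': 504.90876212203705, 'fy': 504.90876212203705, 'cx': 316.06650810623415, 'cy': 237.54998971572715, 'D': array([-0.14562737,  0.        ,  0.        ,  0.        ,  0.        ]), 'pose': array([[ 0.80923577,  0.40815392, -0.42254923, -0.01022261],
       [-0.58731634,  0.57923855, -0.56528065, -0.59570061],
       [ 0.01403529,  0.70561539,  0.70845602,  0.8127626 ],
       [ 0.        ,  0.        ,  0.        ,  1.        ]])}
```

View pics/top0.png

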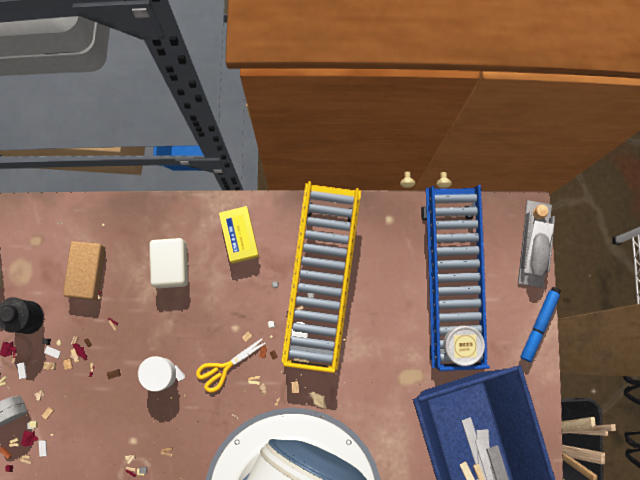

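View pics/scene0.png

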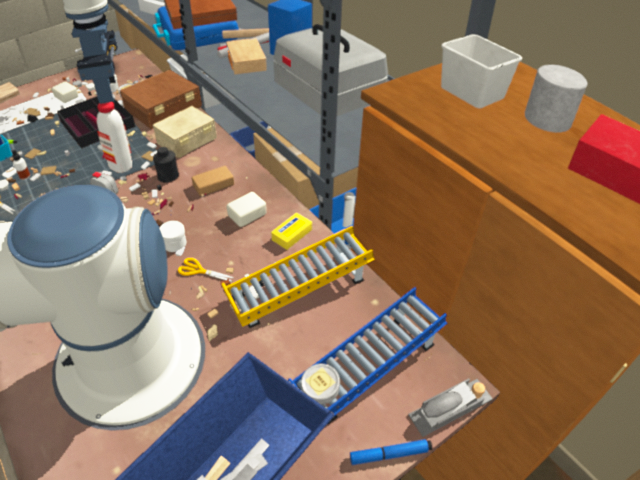

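```bash
cat > h.py <<'E'
import numpy as np, cv2
from bench import ctrl
def ray(n,px,pose=None):
    p=ctrl.camera_params(n); K=np.array([[p["fx"],0,p["cx"]],[0,p["fy"],p["cy"]],[0,0,1]])
    u=cv2.undistortPoints(np.float64(px).reshape(-1,1,2),K,p["D"])[:,0]
    T=p["pose"] if pose is None else pose
    d=np.c_[u[:,0],-u[:,1],-np.ones(len(u))]@T[:3,:3].T
    return T[:3,3],d
def onz(n,px,z,pose=None):
    o,d=ray(n,px,pose); return o+d*((np.asarray(z)-o[2])/d[:,2])[:,None]
E
python3 - <<'E'
from h import *
for n in("top","scene"):
    im=cv2.imread(f"pics/{n}0.png"); hsv=cv2.cvtColor(im,cv2.COLOR_BGR2HSV)
    m=cv2.inRange(hsv,(22,150,110),(34,255,255))
    cs=[c for c in cv2.findContours(m,cv2.RETR_EXTERNAL,cv2.CHAIN_APPROX_NONE)[0] if cv2.contourArea(c)>300]
    for c in cs:
        r=cv2.minAreaRect(c); b=cv2.boxPoints(r); print(n,r,b.round(1).tolist())
        print(onz(n,b,0.026).round(4).tolist())
    print("cab",onz("top",[[330,190]],0)) if n=="top" else 0
    (x0,y0,x1,y1)=(200,170,380,385) if n=="top" else (210,190,390,335)
    s=3 if n=="top" else 4
    c=cv2.resize(im[y0:y1,x0:x1],None,fx=s,fy=s,interpolation=cv2.INTER_CUBIC)
    if n=="top": c=cv2.rotate(c,cv2.ROTATE_90_CLOCKWISE)  # col'=H-1-row,row'=col
    cv2.imwrite(f"pics/{n}c.png",c); print(c.shape)
E
```

```text
top ((238.21798706054688, 234.5787353515625), (51.58393859863281, 29.30146026611328), 77.125) [[218.1999969482422, 212.6999969482422], [246.8000030517578, 206.1999969482422], [258.20001220703125, 256.5], [229.6999969482422, 263.0]]
[[0.4687, 0.126, 0.026], [0.4799, 0.078, 0.026], [0.3941, 0.0572, 0.026], [0.3831, 0.1045, 0.026]]
top ((320.8795471191406, 276.34161376953125), (55.588157653808594, 185.7375030517578), 7.750036716461182) [[280.79998779296875, 364.6000061035156], [305.8999938964844, 180.60000610351562], [360.8999938964844, 188.10000610351562], [335.8999938964844, 372.1000061035156]]
[[0.217, 0.0186, 0.026], [0.5245, -0.0215, 0.026], [0.5115, -0.1149, 0.026], [0.2048, -0.0704, 0.026]]
cab [[ 0.51512305 -0.06314526  0.        ]]
(540, 645, 3)
scene ((298.6999816894531, 271.4000244140625), (47.85185241699219, 150.26377868652344), 63.43495178222656) [[220.8000030517578, 283.6000061035156], [355.20001220703125, 216.39999389648438], [376.6000061035156, 259.20001220703125], [242.1999969482422, 326.3999938964844]]
[[0.2244, 0.0367, 0.026], [0.573, 0.0358, 0.026], [0.5259, -0.0942, 0.026], [0.2071, -0.0787, 0.026]]
scene ((291.1097717285156, 230.51219177246094), (23.73841094970703, 41.698394775390625), 51.34019088745117) [[267.3999938964844, 234.3000030517578], [300.0, 208.1999969482422], [314.79998779296875, 226.8000030517578], [282.20001220703125, 252.8000030517578]]
[[0.377, 0.1024, 0.026], [0.4851, 0.1319, 0.026], [0.4768, 0.0614, 0.026], [0.373, 0.0365, 0.026]]
(580, 720, 3)
```

View pics/topc.png

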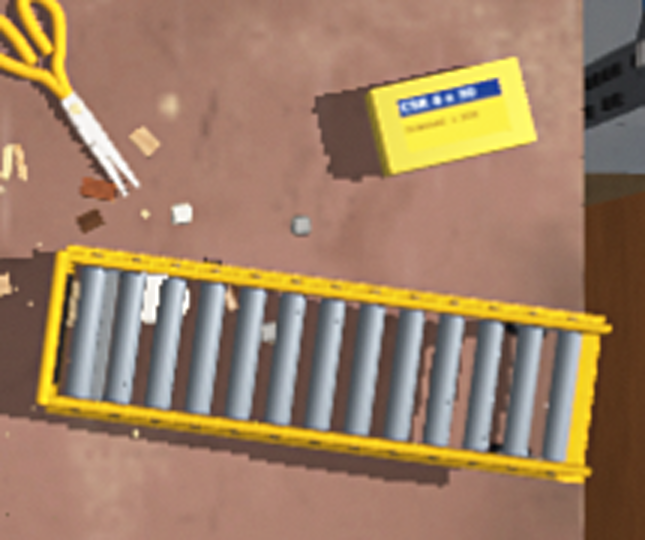

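The top view shows the carton (crop ~(455,115)) and 13 rollers. The loading point is the third roller from the upper end, crop ~(485,385).

```bash
python3 - <<'E'
from h import *
im=cv2.imread("pics/top0.png"); hsv=cv2.cvtColor(im,cv2.COLOR_BGR2HSV)
S=4
big=cv2.resize(im[170:385,270:370],None,fx=S,fy=S,interpolation=cv2.INTER_CUBIC); h=cv2.cvtColor(big,cv2.COLOR_BGR2HSV)
m=cv2.inRange(h,(95,20,90),(125,140,255)); m=cv2.morphologyEx(m,cv2.MORPH_OPEN,np.ones((7,25),np.uint8))
rs=[cv2.minAreaRect(c) for c in cv2.findContours(m,0,1)[0] if cv2.contourArea(c)>2500]
rs=sorted(rs,key=lambda r:r[0][1])
for r in rs: print(np.round(r[0],1),np.round(r[1],1),round(r[2],1))
px=np.array([r[0] for r in rs]); px=(px+.5)/S-.5+[270,170]
P=onz("top",px,0.055)
for _ in range(5):  # heights by distance along the fitted axis; top roller at +0.043
    s=np.linalg.norm((P-P[0])[:,:2],axis=1); z=0.068+0.141*(0.043-s); P=onz("top",px,z)
print(np.c_[P,s/0.0215].round(4))
# top face of carton: bright yellow
m=cv2.inRange(hsv,(22,100,205),(34,255,255)); m[:,270:]=0; m[300:]=0
c=max(cv2.findContours(m,0,1)[0],key=cv2.contourArea); r=cv2.minAreaRect(c);b=onz("top",cv2.boxPoints(r)+.0,0.026)
print(r,b.mean(0),b,np.linalg.norm(b-np.roll(b,1,0),axis=1))
E
```

```text
[247.4 109.5] [171.3  24.6] 8.1
[240.8 161.7] [171.7  26.9] 7.3
[233.6 213.9] [171.2  28.7] 7.1
[227.2 266.3] [172.4  28.6] 7.7
[219.8 319.7] [172.3  29.5] 7.4
[212.3 372.2] [172.9  29.5] 7.8
[205.6 425.4] [171.3  29.7] 7.6
[198.9 479.8] [172.2  30.2] 6.5
[191.4 532.7] [173.1  29.8] 6.6
[183.9 589.5] [171.3  29.3] 2.9
[176.9 643.1] [171.6  29.2] 3.2
[170.  689.8] [172.7  29.9] 8.1
[162.8 744.9] [173.3  31.9] 5.4
[[ 0.4831 -0.0633  0.0741  0.    ]
 [ 0.4622 -0.0606  0.0711  0.9795]
 [ 0.4414 -0.0577  0.0681  1.9564]
 [ 0.4205 -0.0551  0.0652  2.9329]
 [ 0.3994 -0.0521  0.0622  3.928 ]
 [ 0.3785 -0.049   0.0592  4.9069]
 [ 0.3575 -0.0463  0.0562  5.8942]
 [ 0.336  -0.0437  0.0531  6.9022]
 [ 0.3151 -0.0406  0.0502  7.8847]
 [ 0.2926 -0.0376  0.047   8.9383]
 [ 0.2714 -0.0348  0.044   9.9333]
 [ 0.2529 -0.032   0.0413 10.8045]
 [ 0.231  -0.0292  0.0382 11.8301]]
((237.96347045898438, 233.0084228515625), (49.91881561279297, 28.856971740722656), 77.00537872314453) [0.43407971 0.09189188 0.026     ] [[0.46998569 0.1258849  0.026     ]
 [0.4811181  0.07857764 0.026     ]
 [0.39806794 0.05825889 0.026     ]
 [0.38714709 0.10484608 0.026     ]] [0.08546851 0.04859946 0.0854996  0.04785009]
```

```bash
cat >> h.py <<'E'
C=np.array([0.434,0.0919]); CA=np.radians(13.7)
L=np.array([0.4412,-0.0577]); LA=np.radians(-7.7)
def R(yaw,tilt=0,flip=1):
    X=np.array([np.cos(yaw),np.sin(yaw),0])*np.cos(tilt)+np.array([0,0,np.sin(tilt)])
    Y=np.array([-np.sin(yaw),np.cos(yaw),0]); N=np.cross(X,Y)   # N = surface normal
    return np.c_[flip*X,-flip*Y,-N]
def lane(x,up,tilt=0.1402):   # pose of point 'up' above the rollers along their normal
    N=-R(LA,tilt)[:,2]; p=np.r_[L+x*np.array([np.cos(LA),np.sin(LA)]),0.068+0.141*x]; return p+up*N
E
python3 - <<'E'
from h import *
print(onz("scene",[[291.1,230.5]],0.018))
print(ctrl.current_eef_rot())
q=ctrl.current_q()
for f in(1,-1):
    for p,r in(([*C,0.13],R(CA,0,f)),([*C,0.01],R(CA,0,f)),(lane(-.01,.07),R(LA,.1402,f)),(lane(-.01,.01),R(LA,.1402,f))):
        a=ctrl.ik(p,r); print(f,None if a is None else np.round(a,1))
E
```

```text
[[0.43099802 0.08896726 0.018     ]]
[[-9.34540841e-01  3.55855531e-01 -5.06697463e-04]
 [ 3.55855866e-01  9.34540370e-01 -9.48158507e-04]
 [ 1.36121786e-04 -1.06640411e-03 -9.99999422e-01]]
1 [  4.2  18.7 106.1  -0.   55.1  80.5]
1 [  4.2  31.4 112.9  -0.   35.8  80.5]
1 [-16.6  13.3 114.7   1.8  44.   79.9]
1 [-16.4  20.7 118.    2.2  33.4  79.5]
-1 [  4.2  18.7 106.1  -0.   55.1 -99.5]
-1 [  4.2  31.4 112.9  -0.   35.8 -99.5]
-1 [ -16.6   13.3  114.7    1.8   44.  -100.1]
-1 [ -16.4   20.7  118.     2.2   33.4 -100.5]
```

```bash
python3 - <<'E'
from h import *
ctrl.command_gripper(1.0)
ctrl.goto([*C,0.13],R(CA))
print(ctrl.move_l([*C,0.010],vel=0.1,contact_N=8), ctrl.current_tool_pos(),ctrl.current_t())
ctrl.command_gripper(0.0); print(ctrl.current_grip_width()*91,ctrl.current_grasp_force())
ctrl.move_l([*C,0.125],vel=0.12)
print(ctrl.current_grip_width()*91,ctrl.current_grasp_force(),ctrl.current_t())
cv2.imwrite("pics/w1.png",ctrl.read_camera("wrist")); cv2.imwrite("pics/s1.png",ctrl.read_camera("scene"))
a,b=[cv2.imread(f"pics/{k}1.png") for k in "ws"]
cv2.imwrite("pics/m1.png",np.hstack([cv2.resize(a,(400,300)),cv2.resize(b[120:360,200:520],(400,300))]))
E
```

```text
False [0.43428928 0.09195921 0.01040362] 3.6167
0.3546385200403392 0.0
0.18631135911939023 0.0 6.0917
```

View pics/m1.png

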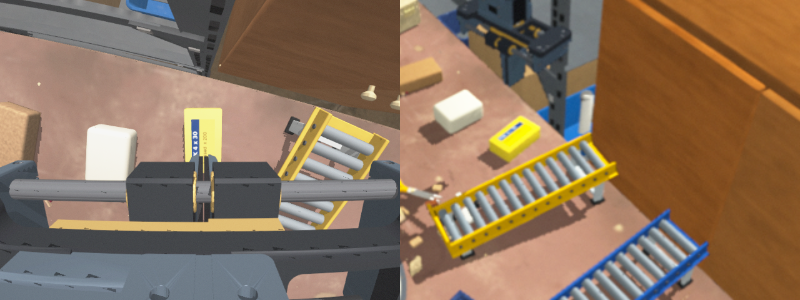

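The wrist view (left half) shows the fingers shut at ~(205,185) with nothing between them. The carton is still on the bench, at ~(203,130) in the wrist view and ~(515,138) in the scene crop. I'll measure whether it moved.

```bash
python3 - <<'E'
from h import *
for f in("scene0","s1"):
    im=cv2.imread(f"pics/{f}.png"); m=cv2.inRange(cv2.cvtColor(im,cv2.COLOR_BGR2HSV),(22,150,110),(34,255,255))
    for c in cv2.findContours(m,0,1)[0]:
        if 400<cv2.contourArea(c)<1400: r=cv2.minAreaRect(c); print(f,cv2.contourArea(c),r,onz("scene",[r[0]],0.018))
print(ctrl.camera_params("wrist")["T_tool_cam"].round(3))
q=ctrl.current_q(); print(q)
ctrl.move_l([0.36,0.09,0.15],vel=0.15)
ctrl.command_gripper(1.0)
cv2.imwrite("pics/w2.png",ctrl.read_camera("wrist")); cv2.imwrite("pics/s2.png",ctrl.read_camera("scene"));cv2.imwrite("pics/t2.png",ctrl.read_camera("top"))
a,b=[cv2.imread(f"pics/{k}2.png") for k in "wt"]
cv2.imwrite("pics/m2.png",np.hstack([cv2.resize(a,(400,300)),cv2.resize(b[150:390,80:400],(400,300))]))
print(ctrl.current_t())
E
```

```text
scene0 827.0 ((291.1097717285156, 230.51219177246094), (23.73841094970703, 41.698394775390625), 51.34019088745117) [[0.43099405 0.088922   0.018     ]]
s1 825.0 ((291.1097717285156, 230.51219177246094), (23.73841094970703, 41.698394775390625), 51.34019088745117) [[0.43099405 0.088922   0.018     ]]
[[-0.001  0.972  0.237  0.066]
 [ 1.     0.001 -0.    -0.001]
 [-0.001  0.237 -0.972 -0.193]
 [ 0.     0.     0.     1.   ]]
[4.23311938e+00 1.92372886e+01 1.06527213e+02 1.47326052e-03
 5.43076844e+01 8.05339722e+01]
8.4083
```

View pics/m2.png

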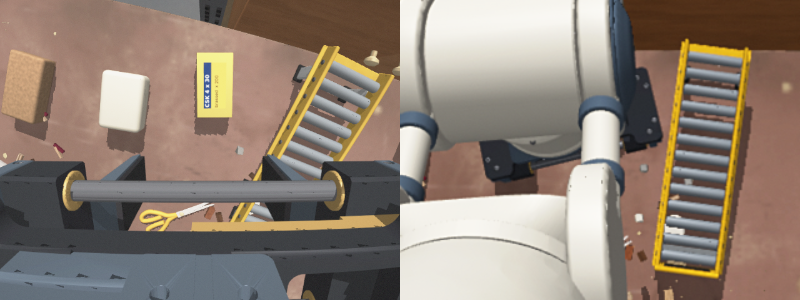

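The carton is unmoved at (215,85) in the wrist half, so the fingers closed clear of it. I'll check where the TCP and the carton project in the wrist view.

```bash
python3 - <<'E'
from h import *
p=ctrl.camera_params("wrist"); T=p["T_tool_cam"]; print({k:p[k] for k in("fx","cx","cy","D")})
K=np.array([[p["fx"],0,p["cx"]],[0,p["fy"],p["cy"]],[0,0,1]])
def proj(P):
    c=(np.asarray(P,float)-T[:3,3])@T[:3,:3]; c=c*[1,-1,-1]
    return cv2.projectPoints(c.reshape(-1,1,3),np.zeros(3),np.zeros(3),K,p["D"])[0][:,0].round(0)
print("TCP,grasp pt, -.04 px:",proj([[0,0,0],[0,0,-.019],[0,0,-.04],[.016,0,0],[-.016,0,0]]).tolist())
tp=ctrl.current_tool_pos(); Rr=ctrl.current_eef_rot(); print(tp,Rr.round(3).tolist())
W=np.eye(4); W[:3,:3]=Rr; W[:3,3]=tp
im=cv2.imread("pics/w2.png"); m=cv2.inRange(cv2.cvtColor(im,cv2.COLOR_BGR2HSV),(22,120,150),(34,255,255)); m[:,400:]=0;m[250:]=0;m[:,:280]=0
r=cv2.minAreaRect(max(cv2.findContours(m,0,1)[0],key=cv2.contourArea)); b=cv2.boxPoints(r); print(b)
o=onz("wrist",b,0.026,W@T); print(o,o.mean(0))
E
```

```text
{'fx': 369.48600754393465, 'cx': 325.33638508115547, 'cy': 232.18683338647836, 'D': array([-0.07905283,  0.        ,  0.        ,  0.        ,  0.        ])}
TCP,grasp pt, -.04 px: [[328.0, 266.0], [328.0, 278.0], [328.0, 295.0], [328.0, 238.0], [328.0, 293.0]]
[0.35998967 0.08998803 0.14999059] [[0.972, 0.237, -0.0], [0.237, -0.972, -0.0], [-0.0, -0.0, -1.0]]
[[338. 100.]
 [361. 100.]
 [361. 173.]
 [338. 173.]]
[[0.46010757 0.10484518 0.026     ]
 [0.46463158 0.08648682 0.026     ]
 [0.40676156 0.07129795 0.026     ]
 [0.40210442 0.09037107 0.026     ]] [0.43340128 0.08825026 0.026     ]
```

View pics/w1.png

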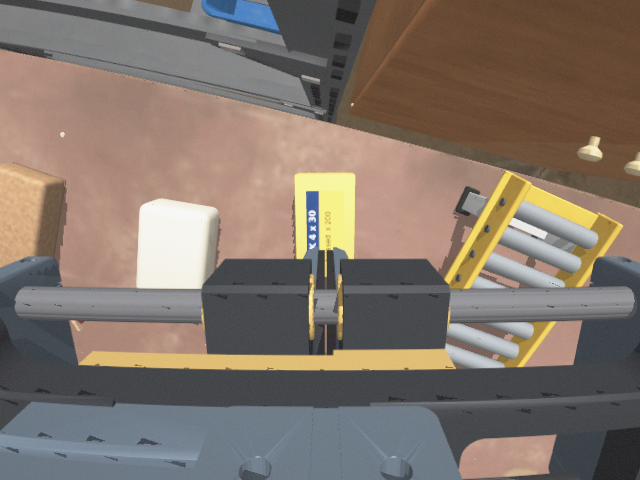

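The shut fingers show their tips at row ~250, but a tip at the TCP should show at row ~238. That puts the real tips about 19 mm behind the reported TCP, so they closed just above the 26 mm carton. I'll feel for the bench with the fingers open to calibrate this, then grip.

```bash
python3 - <<'E'
from h import *
ctrl.move_l([*C,0.15],vel=0.2)
ctrl.move_l([*C,0.014],vel=0.2)
hit=ctrl.move_l([*C,-0.022],vel=0.025,contact_N=5)
z=ctrl.current_tool_pos()[2]; print(hit,z,ctrl.current_contact_force(),ctrl.current_t())
if hit:
    z2=z+0.010; ctrl.move_l([*C,z2],vel=0.05)
    print(ctrl.current_grip_width())
    ctrl.command_gripper(0.0); print(z2,ctrl.current_grip_width()*91,ctrl.current_grasp_force())
    print(ctrl.current_t())
E
```

```text
False -0.021894863409413025 [ 0.37939253 -0.04775647 -0.02808751] 11.35
```

```bash
python3 - <<'E'
from h import *
cv2.imwrite("pics/s3.png",ctrl.read_camera("scene"));cv2.imwrite("pics/w3.png",ctrl.read_camera("wrist"))
a,b=[cv2.imread(f"pics/{k}3.png") for k in "ws"]
cv2.imwrite("pics/m3.png",np.hstack([cv2.resize(a,(400,300)),cv2.resize(b[150:300,220:420],(400,300))]))
print(ctrl.current_grip_width())
E
```

```text
0.997586804340897
```

View pics/m3.png

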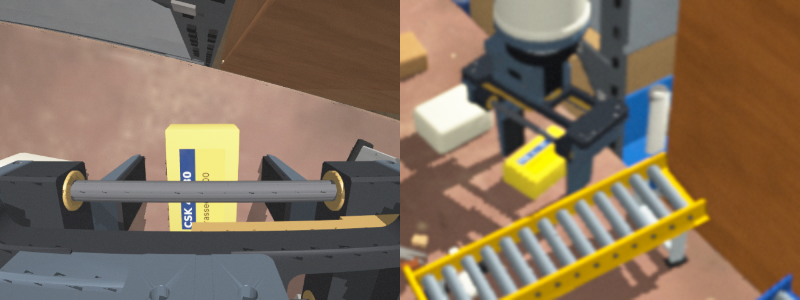

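The scene half shows the open fingers straddling the carton, with their tips still a little above the bench. The wrist half has the carton centred at column ~203. The reported z is offset, so I'll keep feeling downward.

```bash
python3 - <<'E'
from h import *
hit=ctrl.move_l([*C,-0.05],vel=0.025,contact_N=5)
z=ctrl.current_tool_pos()[2]; print(hit,z,ctrl.current_contact_force(),ctrl.current_t())
if hit:
    z2=z+0.010; ctrl.move_l([*C,z2],vel=0.05)
    ctrl.command_gripper(0.0); print(z2,ctrl.current_tool_pos(),ctrl.current_grip_width()*91,ctrl.current_grasp_force(),ctrl.current_t())
E
```

```text
True -0.022446084124983376 [-1.97087569  0.41916546  9.55074846] 11.7083
-0.012446084124983376 [ 0.43398935  0.09188392 -0.01248089] 47.63305150438237 29.99945729970932 12.8
```

```bash
python3 - <<'E'
from h import *
ctrl.move_l([*C,0.09],vel=0.15)
print(ctrl.current_grip_width()*91,ctrl.current_grasp_force())
ctrl.move_l(lane(-.01,0.025),vel=0.12,ori=R(LA,.1402))   # underside ~37 mm above the rollers
ctrl.move_l(lane(-.01,-0.0125+0.012),vel=0.08)
ctrl.sleep(0.2)
print(ctrl.current_grip_width()*91,ctrl.current_tool_pos(),lane(-.01,-.0005),ctrl.current_t())
cv2.imwrite("pics/s4.png",ctrl.read_camera("scene"));cv2.imwrite("pics/w4.png",ctrl.read_camera("wrist"))
a,b=[cv2.imread(f"pics/{k}4.png") for k in "ws"]
cv2.imwrite("pics/m4.png",np.hstack([cv2.resize(a,(400,300)),cv2.resize(b[170:320,210:410],(400,300))]))
E
```

```text
47.80598208208964 29.999328553676605
48.198629302616766 [ 0.43157049 -0.05638992  0.06649284] [ 0.43135941 -0.0563695   0.06609491] 15.6833
```

View pics/m4.png

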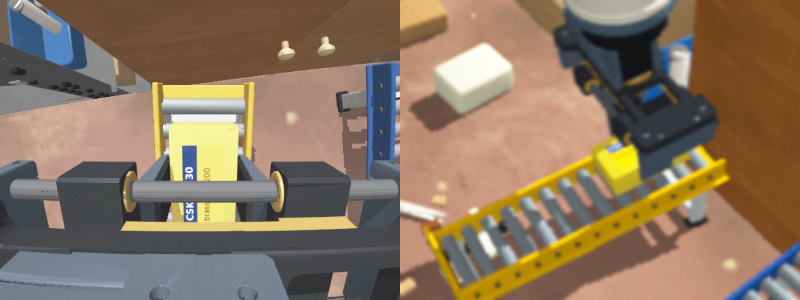

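The wrist half shows the carton (columns 168–240) centred and parallel between the rails (158–250), above the upper end of the lane. I'll set it down by contact and release.

```bash
python3 - <<'E'
from h import *
hit=ctrl.move_l(lane(-.01,-0.0125-0.006),vel=0.02,contact_N=3)
p=ctrl.current_tool_pos(); print(hit,p,(p-lane(-.01,0))@(-R(LA,.1402)[:,2]),ctrl.current_contact_force(),ctrl.current_t())
ctrl.sleep(0.15)
if hit:
    ctrl.command_gripper(1.0); ctrl.sleep(1.0)
    ctrl.move_l(lane(-.01,0.08),vel=0.15); ctrl.sleep(0.8)
    print(ctrl.current_t())
    cv2.imwrite("pics/s5.png",ctrl.read_camera("scene")); cv2.imwrite("pics/t5.png",ctrl.read_camera("top"))
    a,b=[cv2.imread(f"pics/{k}5.png") for k in "ts"]
    cv2.imwrite("pics/m5.png",np.hstack([cv2.resize(a[150:390,160:480],(400,300)),cv2.resize(b[170:335,200:420],(400,300))]))
E
```

```text
True [ 0.43299091 -0.05657537  0.05395874] -0.012746878672910359 [ 0.5102466  -0.17355551 -0.05832946] 16.4083
19.925
```

View pics/m5.png

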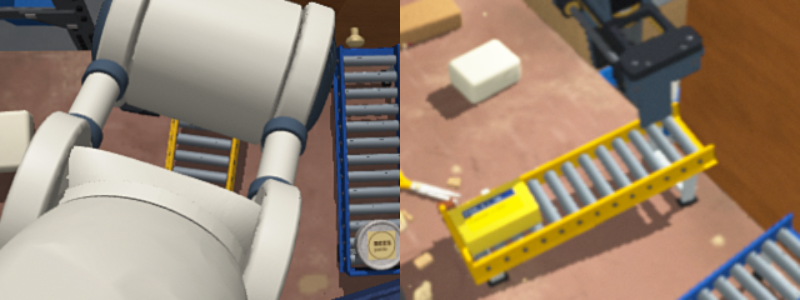

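The scene half shows the carton flat between the yellow rails at ~(495,215), against the stop, with the gripper clear above the upper end.

```bash
python3 - <<'E'
from h import *
a=ctrl.read_camera("scene"); b=cv2.imread("pics/s5.png"); print(np.abs(a[200:310,215:300].astype(int)-b[200:310,215:300]).max())
print(ctrl.sign_off())
E
```

```text
9
the job is handed in; nothing more can be done
None
```

The job is handed in: the yellow carton was set down on the upper end of the yellow lane and rolled to the stop by itself, and the last pictures show it lying flat and still there; the first grasp closed above it, but the second held, and the run took about 20 s.

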